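# Clear the worn cutter bars from the clip strip

## Task

The two cutter bars with red grips are worn. Pull them one at a time out of the spring clips of the blue strip and lay each one down flat on the floor of the grey tray, putting it down rather than dropping it, and putting the first down before you pull the second. Leave the bar with the green grip clipped in its place, and do not disturb the other things on the bench.

Things in the scene. Friction and masses are not known exactly. Their poses are not given: they have to be found in the camera images.
- strip: clip strip screwed to the bench: blue plate 136 mm (x) by 246 mm (y), 12 mm thick, origin under its centre, z up. Three clips side by side at y = -76, 0 and +76 mm each hold one bar along the strip's x axis, the bar's axis 52 mm above the bench. A straight upward pull of about 10 N plus the bar's weight spreads the clip's lips; the bar is free after about 20 mm.
- clip_mid (a point): point on the strip in the middle clip, on the axis of its bar, 52 mm above the bench; axes as the strip's. Each clip is two pairs of brass spring jaws, 50 mm before and behind this point along x (each 14 mm wide in x), reaching 67 mm above the bench and 19 mm to either side of the bar axis, with round lips overhanging the shank. Between the pairs 86 mm stand open for a grasp.
- red_a: cutter bar with a red grip: steel shank 18 mm in diameter, 170 mm long, mass about 0.33 kg, with a red block round its middle, 44 mm long, 22 mm wide, 34 mm high. Origin on the shank axis at mid-length; x along the shank, z up as clipped; the block reaches from 12 mm below to 22 mm above the origin, 11 mm to either side (y). Starts in any of the three clips.
- red_b: cutter bar with a red grip: steel shank 18 mm in diameter, 170 mm long, mass about 0.33 kg, with a red block round its middle, 44 mm long, 22 mm wide, 34 mm high. Origin on the shank axis at mid-length; x along the shank, z up as clipped; the block reaches from 12 mm below to 22 mm above the origin, 11 mm to either side (y). Starts in any of the three clips.
- green: cutter bar with a green grip: steel shank 18 mm in diameter, 170 mm long, mass about 0.33 kg, with a green block round its middle, 44 mm long, 22 mm wide, 34 mm high. Origin on the shank axis at mid-length; x along the shank, z up as clipped; the block reaches from 12 mm below to 22 mm above the origin, 11 mm to either side (y). Starts in any of the three clips; it must stay there.
- tray: open grey tray fixed to the bench, 220 mm (x) by 240 mm (y) outside, 34 mm high, walls and floor 4 mm thick; origin under its centre, z up. A bar fits lying along its x axis, two of them side by side (for instance at y = -45 and +45 mm); a bar standing on its grip block there has its origin 16 mm above the bench.
- slug: bystander: dark brown steel cylinder, 40 mm in diameter, 70 mm high, origin under its centre
- paste: bystander: white jar with a blue label, 74 mm in diameter, 120 mm high, origin under its centre
- magbase: bystander: round steel magnetic base with a black post, 60 mm in diameter, 90 mm high, origin under its centre
- link: bystander: flat aluminium link with two round ends, 134 mm long, 44 mm wide, 24 mm high, origin under its centre
There are look-alikes about, which are no part of the job. What is shaped like the red_a but purple is not meant.

How it is judged (in metres and radians):
On the way:
1. one red bar lies flat in the tray, let go, while the other red bar is still clipped in the strip (((x of red_a in the frame of tray between -0.1 and 0.1 m and y of red_a in the frame of tray between -0.11 and 0.11 m and z of red_a in the frame of tray between 0 and 0.032 m and angle between red_a's own x axis and vertical between 1.37 and 1.77 rad and linear speed of red_a below 0.03 m/s and contact force between the fingers and red_a below 0.2 N and distance of red_b from where it was at the start of the episode below 0.015 m) or (x of red_b in the frame of tray between -0.1 and 0.1 m and y of red_b in the frame of tray between -0.11 and 0.11 m and z of red_b in the frame of tray between 0 and 0.032 m and angle between red_b's own x axis and vertical between 1.37 and 1.77 rad and linear speed of red_b below 0.03 m/s and contact force between the fingers and red_b below 0.2 N and distance of red_a from where it was at the start of the episode below 0.015 m))), for 0.2 s.
At the end, for the whole second after the job is handed in: both red bars lie at rest on the tray floor: origin inside the tray (within 100 mm in x and 110 mm in y of its centre) and less than 32 mm above the bench, shank within 0.2 rad of level; the green bar is within 15 mm of where it started (x of red_a in the frame of tray between -0.1 and 0.1 m and y of red_a in the frame of tray between -0.11 and 0.11 m and z of red_a in the frame of tray between 0 and 0.032 m and angle between red_a's own x axis and vertical between 1.37 and 1.77 rad and linear speed of each of red_a, red_b below 0.03 m/s and x of red_b in the frame of tray between -0.1 and 0.1 m and y of red_b in the frame of tray between -0.11 and 0.11 m and z of red_b in the frame of tray between 0 and 0.032 m and angle between red_b's own x axis and vertical between 1.37 and 1.77 rad and distance of green from where it was at the start of the episode below 0.015 m); the robot touches nothing.
It fails at once if the green bar was pulled or pushed more than 15 mm from its place in the clip (distance of green from where it was at the start of the episode above 0.015 m).
It fails at once if a bar was dropped: it moved faster than 0.7 m/s (a fall of about 25 mm) with no finger on it ((contact force between the fingers and red_a below 0.1 N and linear speed of red_a above 0.7 m/s) or (contact force between the fingers and red_b below 0.1 N and linear speed of red_b above 0.7 m/s)).
It fails at once if a bystander was moved more than 30 mm (distance of any of slug, paste, magbase, link from where it was at the start of the episode above 0.03 m).
It also fails if it takes over 72 s, if anything falls off the work surface, if the arm or the gripper's body presses on something with over 40 N, if the wrist force passes 120 N, or if a joint passes its speed limit or range.

## Robot

A 6-joint arm with a two-finger parallel gripper is mounted at the origin on the work surface. World frame = base frame: x ahead of the robot, y to its left, z up, the work surface at z = 0. Lengths are in mm, angles in rad, forces in N, time in s.
With the tool pointing down it reaches from about 275 to 750 mm from the base axis. Payload 10.2 kg.
Tool frame: the origin (TCP) lies midway between the tips of the shut fingers; the grasp point (between the pads) lies 19 mm behind it; z points along the fingers, y is the direction in which the jaws open and shut (so a half turn about z gives the same grasp; the last joint's range is limited). The gripper opens to 85 mm and grips with 20 to 120 N. Pads are 22 mm wide; open, the fingers measure 114 mm over their backs; the gripper's body (76 mm by 85 mm) begins 54 mm behind the grasp point. The pads swing forward as they close: fully open they stand 13 mm farther back than shut.
Start: joints at [1.12, 0.313, 1.498, -0, 1.331, -0.223], TCP at [118.576, 511.44, 206.094] pointing down, gripper open.
Joint ranges: [-2.94, 2.94], [-0.97, 2.17], [0.19, 2.56], [-1.23, 4.37], [0.02, 3.11], [-2.88, 2.88]. Speed limits (rad/s): [2.39, 2.39, 3.01, 3.14, 3.14, 3.14].

## Interface

Orientations are given as a unit quaternion [w, x, y, z].
In Python, from rig import ctrl gives the robot as it stands.
- The arm moves only by the tool carry_out, never from a script. Its argument "plan" is a list of rows, each a list of 3 entries, a list of its own where there are three numbers: the finger opening in mm, from 0 to 85.4, then the shift along the tool's x, y, z in mm, then the turn, a rotation vector about the tool's x, y, z in units of 6 degrees (1.0 is 6 degrees). In form: [[grip, [x, y, z], [ax, ay, az]], ...]. A call has 1 to 20 rows; each row shifts and turns the commanded pose from where the row before left it, along the tool's axes as they then stand; what a row does not reach is not made up. A row lasts 1/12 s, in which the tool goes at most 41.7 mm and 7.16 degrees, less where a joint would pass 70% of its speed; a pose out of reach is approached as far as the arm can. A call with a gripper value outside its range is refused whole. The fingers move at their own pace and stop on an object; "grip_force" is the grip in N (left out, the last holds). Time passes only in rows, so rows that do not move let the fingers close. It gives the time, the measured TCP pose, the force and the opening at its end, in the units of the state.
- ctrl.sense(): the state, without advancing time (a new reading comes with each control period).
- ctrl.capture(name): name is "scene" or "side" or "wrist"; returns a dict with "color" (384x512x3 uint8, blue, green, red), "range_z" (384x512 float32, mm along the optical axis (not along the pixel's ray), 0 where there is no reading), "fx", "fy", "cx", "cy" (pixels), "cam_to_world" (4x4, takes a point from camera to world coordinates); the wrist camera has in their place "tool_from_camera" (4x4, takes a point from camera to tool coordinates, whose origin is the TCP and whose axes are the flange's). Camera axes: x right, y up, looking along -z (the intrinsics and any distortion apply to the point x, -y, -z); pixel columns grow to the right and rows downward; lengths in mm; the calibration is good to about 2 mm. The wrist camera is an equidistant fisheye: a pixel r from the principal point sees the ray r / f radians off the axis. A picture is of the moment at which its call begins: read the wrist's pose just before it.
- ctrl.finish_job(): hands the job in, once; it reports no verdict.
The state is a dict: "time_s": time; "joints": joint angles; "dq": joint speeds; "tau": joint torques, N m; "eef_pos": TCP position; "ee_rot": TCP orientation; "force": force on the tool from outside, world axes, zero at the start; "wrist_torque": the same for the moment, N m; "grip_width": opening from 0.0 (shut) to 1.0 (fully open).
Only numpy, scipy, OpenCV 4.12 (cv2) and the standard library are available. Lean on these libraries where they do the work, as an engineer would, in place of code of your own. Each camera call takes 0.05 s, during which the arm holds its last target.

## Working session

There is one attempt and no reset: what is moved stays moved. The work goes in short steps, Python scripts to look and compute and a tool call to move; the robot and the scene stay as the last step left them, time stands still between calls to the robot, and variables do not carry over. Pictures are saved under pics/ and viewed, and the job is handed in when it is done.

Besides the shell and the picture viewer there is one more tool, called after "Call:" as a command line: name --argument value ..., lists and objects as JSON in quotes. carry_out: Moves the arm, as the interface text tells. Its arguments: {"type":"object","properties":{"plan":{"type":"array"},"grip_force":{"type":"number"}},"required":["plan"]}

```bash
mkdir -p pics; ls; cat > h.py <<'E'
import numpy as np, cv2
from rig import ctrl
def pts(c):
    z=c["range_z"]; v,u=np.mgrid[0:z.shape[0],0:z.shape[1]]
    P=np.stack([(u-c["cx"])/c["fx"]*z,-(v-c["cy"])/c["fy"]*z,-z],-1)
    M=np.array(c["cam_to_world"]); return P@M[:3,:3].T+M[:3,3]
E
python3 - <<'E'
from h import *
import pickle
print(ctrl.sense())
for n in ("scene","side","wrist"):
    c=ctrl.capture(n); cv2.imwrite(f"pics/{n}0.png",c["color"]); pickle.dump(c,open(n+"0.pkl","wb"))
    print(n,{k:v for k,v in c.items() if k not in("color","range_z")})
E
```

```text
pics
{'time_s': 0.0, 'joints': array([ 1.11962567e+00,  3.13450612e-01,  1.49842872e+00, -1.46723562e-05,
        1.33098019e+00, -2.23403215e-01]), 'dq': array([ 0.00040806,  0.00115134,  0.0009276 , -0.0007093 ,  0.00140821,
        0.00090051]), 'tau': array([-1.34007227e-03, -4.12268722e+01, -2.59737951e+01, -2.22047611e-04,
        4.20675759e-03,  1.94510955e-05]), 'eef_pos': array([118.43857662, 511.17752529, 205.53792571]), 'ee_rot': array([-2.02898045e-04,  1.13635954e-01,  9.93522254e-01, -6.00103361e-04]), 'force': array([ 0.85518747,  0.26408259, -1.07767069]), 'wrist_torque': array([-0.01829619,  0.05471171, -0.0030777 ]), 'grip_width': 0.999084068669609}
scene {'fx': 353.3349075333689, 'fy': 353.3349075333689, 'cx': 250.44564523297967, 'cy': 191.77202050421172, 'cam_to_world': array([[-2.46859265e-01, -5.64349763e-01,  7.87762558e-01,
         1.42285573e+03],
       [ 9.68897508e-01, -1.58225794e-01,  1.90268801e-01,
         2.19969069e+02],
       [ 1.72662038e-02,  8.10230796e-01,  5.85856583e-01,
         7.26929687e+02],
       [ 0.00000000e+00,  0.00000000e+00,  
[... 281 characters left out ...]
5.69583530e-01, -6.83702342e-01,
        -7.12124584e+02],
       [ 2.36399275e-02,  7.75800488e-01,  6.30535294e-01,
         7.45073256e+02],
       [ 0.00000000e+00,  0.00000000e+00,  0.00000000e+00,
         1.00000000e+00]])}
wrist {'fx': 297.3186396354542, 'fy': 297.3186396354542, 'cx': 255.3946099405923, 'cy': 197.72064834377414, 'tool_from_camera': array([[-8.80424625e-04,  9.56270902e-01,  2.92481087e-01,
         7.50976161e+01],
       [ 9.99999447e-01,  6.73564211e-04,  8.07964320e-04,
         4.03503335e-01],
       [ 5.75627977e-04,  2.92481636e-01, -9.56270966e-01,
        -1.66482352e+02],
       [ 0.00000000e+00,  0.00000000e+00,  0.00000000e+00,
         1.00000000e+00]])}
```

View pics/scene0.png

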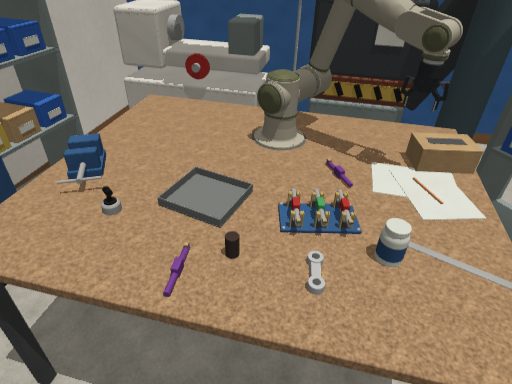

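View pics/side0.png

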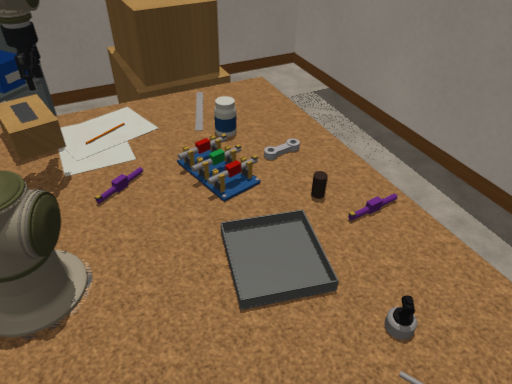

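View pics/wrist0.png

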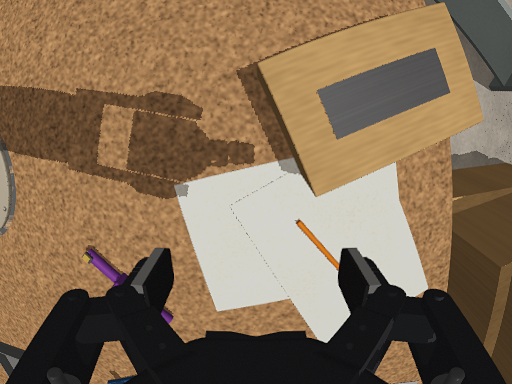

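The scene view shows the blue strip at about (318,216). Its grips are red (295,202), green (319,202) and red (343,202). The purple look-alikes lie at (178,268) and (340,173), and the tray is at (207,195). The side view agrees: red (203,146), green (216,157), red (233,169), tray (277,257). I'll measure these and confirm with a crop.

```bash
python3 - <<'E'
from h import *
import pickle
for n in("scene","side"):
    c=pickle.load(open(n+"0.pkl","rb")); P=pts(c); h=cv2.cvtColor(c["color"],cv2.COLOR_BGR2HSV)
    H,S,V=[h[...,i].astype(int) for i in range(3)]
    win=np.zeros(H.shape,bool)
    if n=="scene": win[170:240,270:370]=1
    else: win[120:200,170:265]=1
    print(n,"bench z",np.median(P[...,2][(H>8)&(H<20)&(S>80)]))
    for nm,m in (("red",((H<6)|(H>174))&(S>150)&(V>80)&win),("green",(H>45)&(H<80)&(S>120)&win),("blue",(H>98)&(H<115)&(S>140)&win)):
        k,l,st,ce=cv2.connectedComponentsWithStats(m.astype(np.uint8))
        for i in range(1,k):
            if st[i,4]<25: continue
            Q=P[l==i]; 
            if nm!="blue":
                top=Q[Q[:,2]>np.percentile(Q[:,2],60)]
                print(nm,ce[i].round(),st[i,4],"top",top.mean(0).round(1),np.percentile(Q[:,2],95).round(1))
            else: print(nm,ce[i].round(),st[i,4],np.median(Q,0).round(1))
    # blue rect and tray
    m=(H>98)&(H<115)&(S>140)&win&(P[...,2]<25); r=cv2.minAreaRect(P[m][:,:2].astype(np.float32)); print("strip rect",r)
    w2=np.zeros_like(win); 
    if n=="scene": w2[160:230,150:260]=1
    else: w2[200:315,210:340]=1
    m=w2&(S<70)&(V>30)&(P[...,2]>-5)&(P[...,2]<45)
    m=cv2.morphologyEx(m.astype(np.uint8),cv2.MORPH_OPEN,np.ones((3,3)))>0
    r=cv2.minAreaRect(P[m][:,:2].astype(np.float32)); print("tray rect",r, np.percentile(P[m][:,2],[2,50,98]))
    b=(295-25,170,370,240) if n=="scene" else (170,120,265,200)
    cv2.imwrite(f"pics/crop_{n}.png",cv2.resize(c["color"][b[1]:b[3],b[0]:b[2]],None,fx=5,fy=5,interpolation=cv2.INTER_CUBIC))
E
```

```text
scene bench z -0.17641130237723246
red [296. 202.] 83 top [551.5 151.7  74.4] 75.3
red [345. 203.] 78 top [515.8 300.2  74.3] 75.4
green [320. 203.] 89 top [536.  226.7  74.1] 75.3
blue [314. 220.] 1023 [558.9 208.1  11.6]
strip rect ((534.7069091796875, 224.64508056640625), (130.94862365722656, 240.34983825683594), 14.13783073425293)
tray rect ((520.2250366210938, -151.77935791015625), (242.0102081298828, 225.35105895996094), 76.9227523803711) [ 0.79095899  5.11894887 34.09727712]
side bench z -2.0092661428479914
red [202. 142.] 59 top [511.8 295.6  72.4] 73.6
red [232. 164.] 78 top [536.6 119.8  94.3] 73.7
green [217. 156.] 169 top [528.8 221.5  71.1] 72.7
blue [225. 125.] 213 [631.2 399.7  41.8]
blue [203. 155.] 75 [520.  315.2   9.4]
blue [226. 183.] 736 [534.1 137.9   9.2]
blue [217. 167.] 104 [537.7 237.5   9.3]
strip rect ((575.3117065429688, 261.5029296875), (244.3518829345703, 304.7504577636719), 13.298919677734375)
tray rect ((519.0165405273438, -154.85372924804688), (243.64991760253906, 219.5308074951172), 77.09809875488281) [-0.50446806  2.67424659 32.27769482]
```

View pics/crop_scene.png

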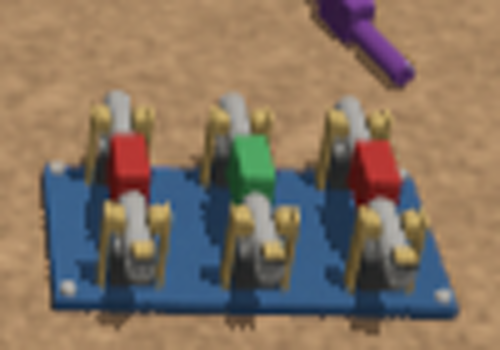

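Call:
carry_out --plan '[[60, [-33.5, -13.2, 0], [0, 0, 0]], [60, [-33.5, -13.2, 0], [0, 0, 0]], [60, [-33.5, -13.2, 0], [0, 0, 0]], [60, [-33.5, -13.2, 0], [0, 0, 0]], [60, [-33.5, -13.2, 0], [0, 0, 0]], [60, [-33.5, -13.2, 0], [0, 0, 0]], [60, [-33.5, -13.2, 0], [0, 0, 0]], [60, [-33.5, -13.2, 0], [0, 0, 0]], [60, [-33.5, -13.2, 0], [0, 0, 0]], [60, [-33.5, -13.2, 0], [0, 0, 0]], [60, [-33.5, -13.2, 0], [0, 0, 0]], [60, [-33.5, -13.2, 0], [0, 0, 0]], [60, [-33.5, -13.2, 0], [0, 0, 0]], [60, [-33.5, -13.2, 0], [0, 0, 0]], [60, [0, 0, 0], [0, 0, -1.1]], [60, [0, 0, 0], [0, 0, -1.1]], [60, [0, 0, 0], [0, 0, -1.1]], [60, [0, 0, 0], [0, 0, -1.1]], [60, [0, 0, 0], [0, 0, 0]], [60, [0, 0, 0], [0, 0, 0]]]' --grip_force 80

```text
time_s: 1.82
eef_pos: [533.6, 225.5, 205.9]
ee_rot: [-0.0, -0.115, 0.993, -0.0]
force: [0.4, -0.5, 0.7]
grip_width: 0.703
```

The crop shows the two red grips in the outer clips and green in the middle. The purple bar lies outside the strip, so it isn't one of the targets. Next, the wrist view.

```bash
cat >> h.py <<'E'
from scipy.spatial.transform import Rotation as R
def wrist_setup():
    s=ctrl.sense(); q=s["ee_rot"]; Rm=R.from_quat([q[1],q[2],q[3],q[0]]).as_matrix()
    c=ctrl.capture("wrist"); T=np.array(c["tool_from_camera"])
    return c,Rm,np.array(s["eef_pos"]),T
def wray(c,Rm,p,T,u,v,z):
    u=np.atleast_1d(u).astype(float);v=np.atleast_1d(v).astype(float)
    dx=(u-c["cx"])/c["fx"];dy=(v-c["cy"])/c["fy"];th=np.hypot(dx,dy)
    k=np.sin(th)/np.maximum(th,1e-9)
    d=np.stack([dx*k,-dy*k,-np.cos(th)],-1)@T[:3,:3].T@Rm.T
    o=Rm@T[:3,3]+p
    return o+d*((z-o[2])/d[:,2])[:,None]
E
python3 - <<'E'
from h import *
c,Rm,p,T=wrist_setup(); cv2.imwrite("pics/w1.png",c["color"])
h=cv2.cvtColor(c["color"],cv2.COLOR_BGR2HSV);H,S,V=[h[...,i].astype(int) for i in range(3)]
print("tool y dir deg",np.degrees(np.arctan2(Rm[1,1],Rm[0,1])),p)
for nm,m in (("red",((H<6)|(H>174))&(S>150)&(V>150)),("green",(H>45)&(H<80)&(S>120)&(V>100))):
    k,l,st,ce=cv2.connectedComponentsWithStats(m.astype(np.uint8))
    for i in range(1,k):
        if st[i,4]<60: continue
        v,u=np.nonzero(l==i); Q=wray(c,Rm,p,T,u,v,74)[:,:2].astype(np.float32)
        r=cv2.minAreaRect(Q); print(nm,ce[i].round(),st[i,4],np.round(r[0],1),np.round(r[1],1),round(r[2],1))
E
```

```text
tool y dir deg 103.15194512880302 [533.63653754 225.48995564 205.87522025]
red [185. 183.] 614 [547.5 152.8] [41.6 20.4] 14.0
red [328. 180.] 700 [513.5 299.3] [41.4 20. ] 14.2
green [257. 179.] 741 [528.4 225.4] [41.3 20.4] 13.6
```

View pics/w1.png

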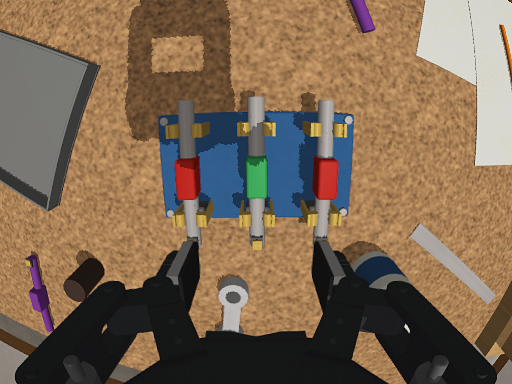

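Call:
carry_out --plan '[[48, [1.3, -37.3, 0], [0, 0, 0]], [48, [1.3, -37.3, 0], [0, 0, -0.05]], [48, [0, 0, 30], [0, 0, 0]], [48, [0, 0, 30], [0, 0, 0]], [48, [0, 0, 0], [0, 0, 0]], [48, [0, 0, 0], [0, 0, 0]]]'

```text
time_s: 2.37
eef_pos: [547.9, 152.3, 145.8]
ee_rot: [-0.001, -0.118, 0.993, 0.0]
force: [1.0, 0.1, 0.4]
grip_width: 0.565
```

```bash
cat > w.py <<'E'
import sys
from h import *
c,Rm,p,T=wrist_setup(); cv2.imwrite(sys.argv[1],c["color"])
h=cv2.cvtColor(c["color"],cv2.COLOR_BGR2HSV);H,S,V=[h[...,i].astype(int) for i in range(3)]
print("tool y dir deg",np.degrees(np.arctan2(Rm[1,1],Rm[0,1])),p)
z=float(sys.argv[2])
for nm,m in (("red",((H<6)|(H>174))&(S>140)&(V>130)),("green",(H>45)&(H<80)&(S>110)&(V>90))):
    k,l,st,ce=cv2.connectedComponentsWithStats(m.astype(np.uint8))
    for i in range(1,k):
        if st[i,4]<60: continue
        v,u=np.nonzero(l==i); Q=wray(c,Rm,p,T,u,v,z)
        r=cv2.minAreaRect(Q[:,:2].astype(np.float32)); d=Rm.T@(np.array([*r[0],z])-p)
        print(nm,ce[i].round(),st[i,4],np.round(r[0],1),np.round(r[1],1),round(r[2],1),"tool",d.round(1))
E
python3 w.py pics/w2.png 74
```

```text
tool y dir deg 103.54635414503028 [547.94957076 152.34438614 145.80347952]
red [255. 199.] 1211 [547.5 151.9] [42.5 20.9] 14.2 tool [ 0.4 -0.3 71.8]
red [415. 199.] 808 [513.1 297.7] [42.4 21.3] 13.9 tool [ -0.3 149.4  71.9]
green [338. 195.] 1384 [527.1 220.7] [47.4 27.4] 13.3 tool [ 4.1 71.3 71.8]
```

View pics/w2.png

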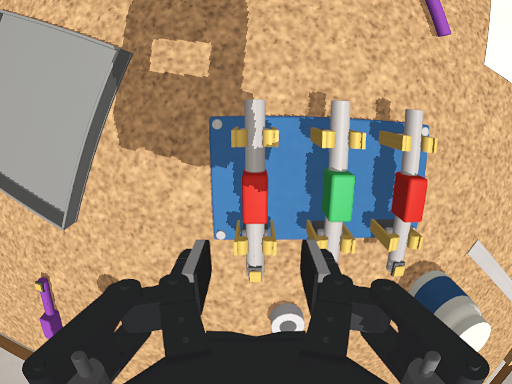

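Call:
carry_out --plan '[[48, [0, 0, 30], [0, 0, 0]], [48, [0, 0, 30], [0, 0, 0]], [48, [0, 0, 25], [0, 0, 0]], [48, [0, 0, 14], [0, 0, 0]], [48, [0, 0, 0], [0, 0, 0]], [10, [0, 0, 0], [0, 0, 0]], [10, [0, 0, 0], [0, 0, 0]], [10, [0, 0, 0], [0, 0, 0]], [10, [0, 0, 0], [0, 0, 0]], [10, [0, 0, 0], [0, 0, 0]], [10, [0, 0, 0], [0, 0, 0]]]' --grip_force 80

```text
time_s: 3.33
eef_pos: [549.5, 152.7, 49.0]
ee_rot: [0.002, -0.119, 0.993, 0.0]
force: [-0.7, 1.9, 7.7]
grip_width: 0.12
```

The opening reads about 10 mm, which doesn't match a 22 mm block, and z is 2 mm high with an upward push. I'll look before pulling.

```bash
python3 - <<'E'
from h import *
print(ctrl.sense()["grip_width"],ctrl.sense()["force"],ctrl.sense()["eef_pos"])
for n,b in(("scene",(250,130,390,250)),("side",(150,60,290,200))):
    c=ctrl.capture(n); cv2.imwrite(f"pics/{n}1.png",cv2.resize(c["color"][b[1]:b[3],b[0]:b[2]],None,fx=4,fy=4,interpolation=cv2.INTER_CUBIC))
c=ctrl.capture("wrist"); cv2.imwrite("pics/w3.png",c["color"]);print(ctrl.sense()["grip_width"])
E
```

```text
0.12040082285488735 [-0.6750233   1.92449461  7.68064489] [549.4894347  152.74177933  48.9937327 ]
0.11916316610365456
```

View pics/scene1.png

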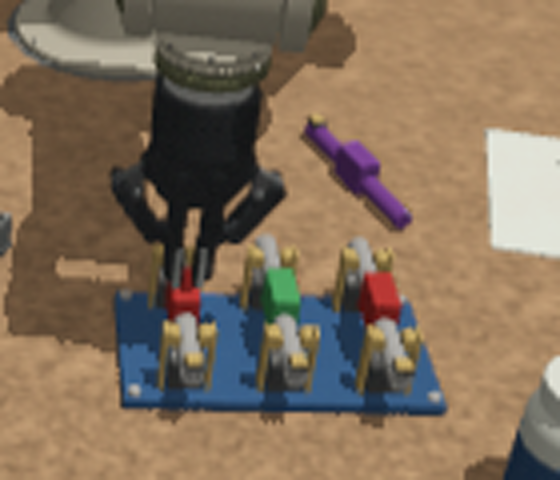

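View pics/side1.png

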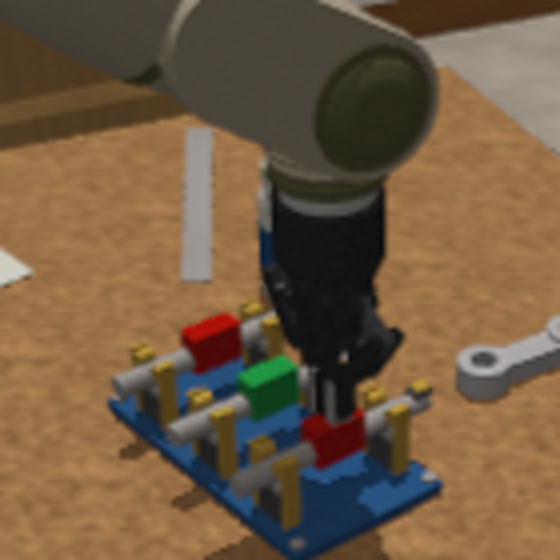

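View pics/w3.png

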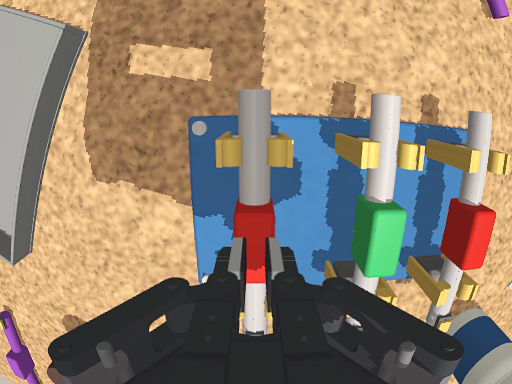

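```bash
python3 - <<'E'
from h import *
for n,b in(("scene",(285,180,310,225)),("side",(215,145,250,185))):
    c=ctrl.capture(n);P=pts(c);h=cv2.cvtColor(c["color"],cv2.COLOR_BGR2HSV)
    w=np.zeros(h.shape[:2],bool);w[b[1]:b[3],b[0]:b[2]]=1
    m=w&(h[...,2]<75)&(P[...,2]>30)&(np.hypot(P[...,0]-549,P[...,1]-152)<40)
    Q=P[m]; i=np.argsort(Q[:,2])[:12]; print(n,m.sum(),"dark lowest",Q[i].round(0).tolist())
    r=w&((h[...,0]<6)|(h[...,0]>174))&(h[...,1]>150)&(h[...,2]>70); Q=P[r]; print("red z",np.percentile(Q[:,2],[5,50,95]).round(1),Q.mean(0).round(1))
c,Rm,p,T=wrist_setup()
# project tip, grasp point, block top into wrist image
z=c["range_z"]
for u,v in((235,255),(280,255),(255,215),(255,265),(232,270),(285,270)):
    d=z[v,u]; dx=(u-c["cx"])/c["fx"];dy=(v-c["cy"])/c["fy"];th=np.hypot(dx,dy);k=np.sin(th)/th/np.cos(th)
    q=T[:3,:3]@(np.array([dx*k,-dy*k,-1])*d)+T[:3,3]; print((u,v),d,"tool",q.round(1),"world",(Rm@q+p).round(1))
print(p,ctrl.sense()["joints"])
E
```

```text
scene 284 dark lowest [[537.0, 138.0, 43.0], [535.0, 138.0, 45.0], [531.0, 137.0, 46.0], [551.0, 142.0, 69.0], [550.0, 141.0, 72.0], [549.0, 150.0, 73.0], [555.0, 160.0, 76.0], [550.0, 159.0, 80.0], [555.0, 160.0, 80.0], [551.0, 168.0, 82.0], [558.0, 142.0, 82.0], [560.0, 139.0, 83.0]]
red z [54.2 71.3 74.5] [561.7 154.6  68.5]
side 267 dark lowest [[567.0, 147.0, 39.0], [569.0, 145.0, 40.0], [540.0, 137.0, 40.0], [547.0, 139.0, 40.0], [537.0, 138.0, 41.0], [530.0, 142.0, 41.0], [561.0, 142.0, 41.0], [554.0, 139.0, 42.0], [558.0, 142.0, 42.0], [550.0, 139.0, 43.0], [572.0, 145.0, 43.0], [543.0, 137.0, 43.0]]
red z [45.2 62.7 72.1] [543.3 135.5  65.8]
(235, 255) 131.42906 tool [ 11.9  -8.7 -48.3] world [539.8 141.5  97.2]
(280, 255) 133.06969 tool [ 11.1  11.6 -46.8] world [535.8 161.4  95.7]
(255, 215) 153.26134 tool [ 21.6   0.2 -22.5] world [528.4 147.9  71.4]
(255, 265) 161.446 tool [ -7.9   0.2 -22.9] world [557.  154.8  71.9]
(232, 270) 120.46669 tool [ 11.   -9.2 -60. ] world [540.7 141.1 108.9]
(285, 270) 127.59726 tool [  7.2  13.5 -53.7] world [539.1 164.1 102.7]
[549.46607283 152.75946447  48.95600446] [ 6.55340356e-02  5.74103500e-01  1.54466882e+00  6.11847849e-04
  1.01946224e+00 -1.74372879e+00]
```

The depths put the fingertips at z≈72–76, on top of the block, while the reported TCP is z=49. So the fingers look shorter than the TCP suggests. I'll open, rise, and measure the tips in free air.

Call:
carry_out --plan '[[48, [0, 0, 0], [0, 0, 0]], [48, [0, 0, 0], [0, 0, 0]], [48, [0, 0, 0], [0, 0, 0]], [48, [0, 0, -30], [0, 0, 0]], [48, [0, 0, -30], [0, 0, 0]], [48, [0, 0, -30], [0, 0, 0]], [22, [0, 0, 0], [0, 0, 0]], [22, [0, 0, 0], [0, 0, 0]], [22, [0, 0, 0], [0, 0, 0]], [22, [0, 0, 0], [0, 0, 0]]]'

```text
time_s: 4.47
eef_pos: [547.8, 152.2, 135.8]
ee_rot: [-0.001, -0.119, 0.993, 0.0]
force: [-1.0, -0.6, -0.5]
grip_width: 0.256
```

```bash
python3 - <<'E'
from h import *
s=ctrl.sense();p0=np.array(s["eef_pos"]);print(p0,s["force"],s["grip_width"])
for n in("scene","side"):
    c=ctrl.capture(n);P=pts(c);h=cv2.cvtColor(c["color"],cv2.COLOR_BGR2HSV)
    m=(P[...,2]>p0[2]-40)&(P[...,2]<p0[2]+120)&(np.hypot(P[...,0]-p0[0],P[...,1]-p0[1])<45)
    Q=P[m]; 
    print(n,m.sum(),np.percentile(Q[:,2],[0,1,2,5]).round(1)); i=np.argsort(Q[:,2])[:14]; print(Q[i].round(0).tolist())
    M=np.linalg.inv(np.array(c["cam_to_world"]));im=c["color"].copy()
    uv=[]
    for dz in(0,19):
        q=M[:3,:3]@(p0+[0,0,dz])+M[:3,3];u=c["cx"]+c["fx"]*q[0]/-q[2];v=c["cy"]-c["fy"]*q[1]/-q[2];uv.append((u,v))
    u,v=map(int,uv[0]);b=(u-60,v-80,u+60,v+50)
    a=cv2.resize(im[max(b[1],0):b[3],b[0]:b[2]],None,fx=5,fy=5,interpolation=cv2.INTER_CUBIC)
    for (x,y),col in zip(uv,((0,255,255),(255,0,255))): cv2.circle(a,(int((x-b[0])*5),int((y-max(b[1],0))*5)),4,col,-1)
    cv2.imwrite(f"pics/{n}2.png",a[:600])
E
```

```text
[547.75010574 152.20760019 135.75386974] [-1.01532065 -0.55594285 -0.48972844] 0.2559615910013196
scene 480 [161.3 164.7 167.9 173.2]
[[557.0, 140.0, 161.0], [559.0, 138.0, 162.0], [557.0, 137.0, 164.0], [561.0, 144.0, 164.0], [554.0, 169.0, 165.0], [554.0, 172.0, 165.0], [555.0, 166.0, 165.0], [552.0, 165.0, 166.0], [556.0, 134.0, 167.0], [560.0, 143.0, 167.0], [558.0, 137.0, 168.0], [562.0, 140.0, 168.0], [554.0, 171.0, 168.0], [550.0, 165.0, 169.0]]
side 537 [158.4 161.4 162.4 166.1]
[[553.0, 134.0, 158.0], [559.0, 136.0, 159.0], [549.0, 134.0, 160.0], [547.0, 162.0, 160.0], [538.0, 160.0, 161.0], [555.0, 134.0, 161.0], [540.0, 157.0, 161.0], [551.0, 163.0, 162.0], [542.0, 162.0, 162.0], [562.0, 135.0, 162.0], [553.0, 167.0, 162.0], [545.0, 131.0, 162.0], [548.0, 163.0, 163.0], [538.0, 160.0, 163.0]]
```

View pics/scene2.png

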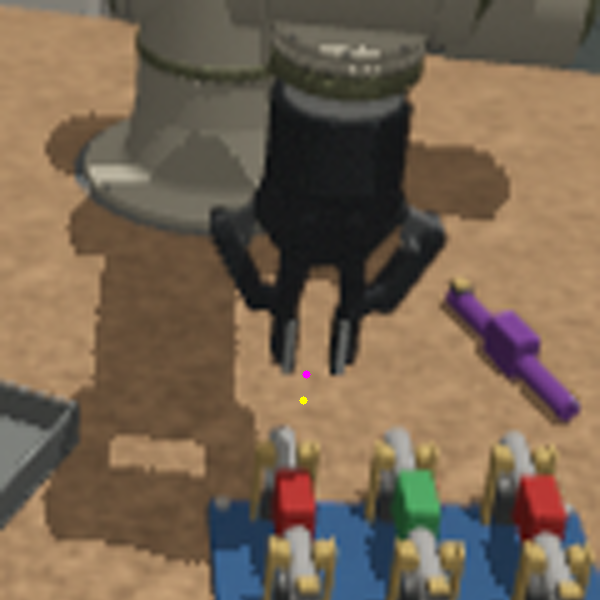

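View pics/side2.png

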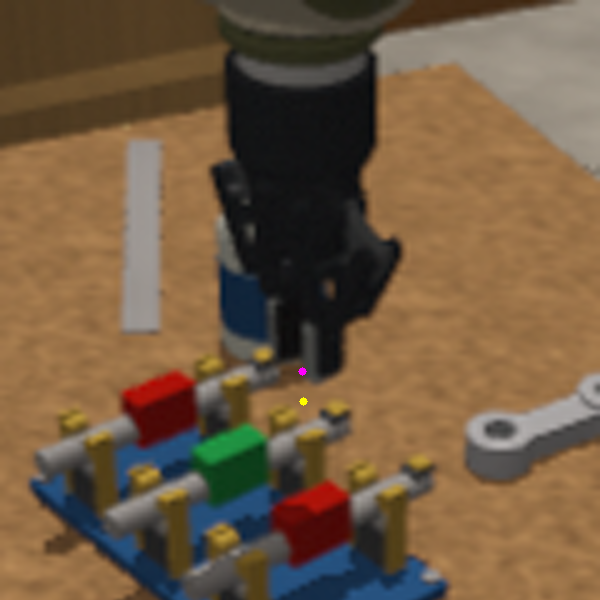

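In free air the tips sit at z≈161 with the TCP at 135.8, so the true tips are about 25 mm behind the reported TCP. Sideways alignment is fine and the bar hasn't moved. I'll go 25 mm deeper, with a reported TCP z of about 22.

Call:
carry_out --plan '[[48, [0, 0, 0], [0, 0, 0]], [48, [0, 0, 0], [0, 0, 0]], [48, [0, 0, 30], [0, 0, 0]], [48, [0, 0, 30], [0, 0, 0]], [48, [0, 0, 30], [0, 0, 0]], [48, [0, 0, 14], [0, 0, 0]], [48, [0, 0, 10], [0, 0, 0]], [48, [0, 0, 0], [0, 0, 0]], [10, [0, 0, 0], [0, 0, 0]], [10, [0, 0, 0], [0, 0, 0]], [10, [0, 0, 0], [0, 0, 0]], [10, [0, 0, 0], [0, 0, 0]], [10, [0, 0, 0], [0, 0, 0]], [10, [0, 0, 0], [0, 0, 0]]]' --grip_force 80

```text
time_s: 5.73
eef_pos: [549.5, 152.1, 24.7]
ee_rot: [0.001, -0.119, 0.993, -0.0]
force: [0.2, -3.1, 8.0]
grip_width: 0.241
```

Opening 20.6 mm is consistent with the 22 mm block, so it's held. Pull straight up slowly.

Call:
carry_out --plan '[[10, [0, 0, -5], [0, 0, 0]], [10, [0, 0, -5], [0, 0, 0]], [10, [0, 0, -5], [0, 0, 0]], [10, [0, 0, -5], [0, 0, 0]], [10, [0, 0, -5], [0, 0, 0]], [10, [0, 0, -8], [0, 0, 0]], [10, [0, 0, -12], [0, 0, 0]], [10, [0, 0, -20], [0, 0, 0]], [10, [0, 0, -20], [0, 0, 0]], [10, [0, 0, -20], [0, 0, 0]], [10, [0, 0, -20], [0, 0, 0]], [10, [0, 0, 0], [0, 0, 0]], [10, [0, 0, 0], [0, 0, 0]]]'

```text
time_s: 6.82
eef_pos: [548.7, 152.4, 148.8]
ee_rot: [0.001, -0.119, 0.993, 0.0]
force: [0.2, -0.0, -3.9]
grip_width: 0.243
```

```bash
python3 w.py pics/w4.png 175; python3 - <<'E'
from h import *
print(ctrl.sense()["force"],ctrl.sense()["wrist_torque"])
for n,b in(("scene",(240,80,380,220)),("side",(150,60,290,200))):
    c=ctrl.capture(n); P=pts(c);h=cv2.cvtColor(c["color"],cv2.COLOR_BGR2HSV)
    m=((h[...,0]<6)|(h[...,0]>174))&(h[...,1]>150)&(h[...,2]>70)&(P[...,2]>90)&(P[...,2]<250)&(np.hypot(P[...,0]-548,P[...,1]-152)<50)
    print(n,m.sum(),np.percentile(P[m][:,2],[2,98]))
    cv2.imwrite(f"pics/{n}3.png",cv2.resize(c["color"][b[1]:b[3],b[0]:b[2]],None,fx=4,fy=4,interpolation=cv2.INTER_CUBIC))
E
```

```text
tool y dir deg 103.6544545089989 [548.68788056 152.44746618 148.77662234]
red [414. 197.] 834 [496.4 229.1] [26.9 13.4] 17.7 tool [ 32.6  86.8 -26.3]
red [256. 265.] 3830 [556.  154.6] [57.9 25. ] 13.9 tool [ -7.7   0.4 -26.2]
green [337. 193.] 1435 [505.2 184.7] [27.2 16. ] 13.2 tool [ 34.6  41.6 -26.3]
[ 0.01679279 -0.10601785 -3.56184736] [-0.00347799 -0.00711545  0.04613149]
scene 79 [170.32252113 198.16100057]
side 79 [164.95676261 195.35461093]
```

View pics/side3.png

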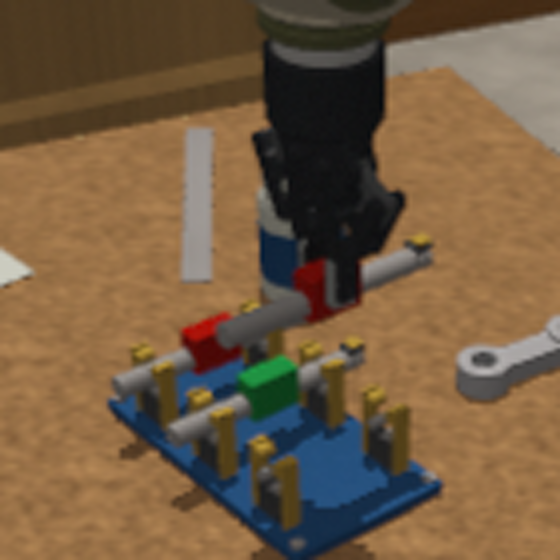

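View pics/w4.png

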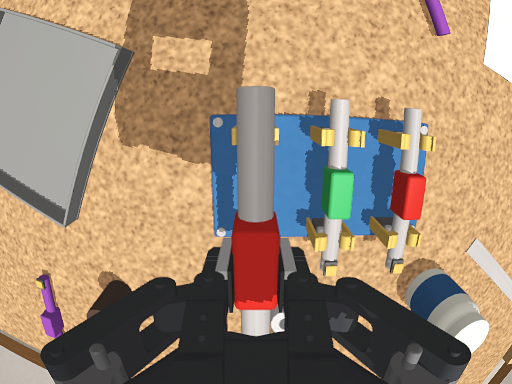

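The first red bar is out, level, and unslipped (block top ≈198, so origin ≈ TCP+27). Now to the tray at tray y=−45, world about (509,−197).

Call:
carry_out --plan '[[10, [5, -14, 0], [0, 0, 0]], [10, [10, -27.5, 0], [0, 0, 0]], [10, [10, -27.5, 0], [0, 0, 0]], [10, [10, -27.5, 0], [0, 0, 0]], [10, [10, -27.5, 0], [0, 0, 0]], [10, [10, -27.5, 0], [0, 0, 0]], [10, [10, -27.5, 0], [0, 0, 0]], [10, [10, -27.5, 0], [0, 0, 0]], [10, [10, -27.5, 0], [0, 0, 0]], [10, [10, -27.5, 0], [0, 0, 0]], [10, [10, -27.5, 0], [0, 0, 0]], [10, [10, -27.5, 0], [0, 0, 0]], [10, [5.7, -13.6, 0], [0, 0, 0]], [10, [0, 0, 0], [0, 0, 1.11]], [10, [0, 0, 0], [0, 0, 1.11]], [10, [0, 0, 0], [0, 0, 1.11]], [10, [0, 0, 0], [0, 0, 1.11]], [10, [0, 0, 0], [0, 0, 0]], [10, [0, 0, 0], [0, 0, 0]]]'

```text
time_s: 8.55
eef_pos: [508.7, -196.7, 147.2]
ee_rot: [-0.001, 0.111, 0.994, 0.0]
force: [-0.5, 0.5, -3.3]
grip_width: 0.237
```

```bash
python3 - <<'E'
from h import *
c,Rm,p,T=wrist_setup();cv2.imwrite("pics/w5.png",c["color"]);print(p,np.degrees(np.arctan2(Rm[1,1],Rm[0,1])))
for n in("scene",):
    c=ctrl.capture(n); cv2.imwrite(f"pics/{n}4.png",cv2.resize(c["color"][80:240,120:330],None,fx=3.7,fy=3.7,interpolation=cv2.INTER_CUBIC))
E
```

```text
[ 508.69997606 -196.72982242  147.23242789] 77.20363659607047
```

View pics/w5.png

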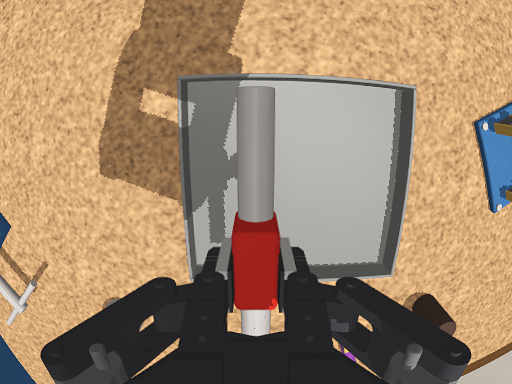

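View pics/scene4.png

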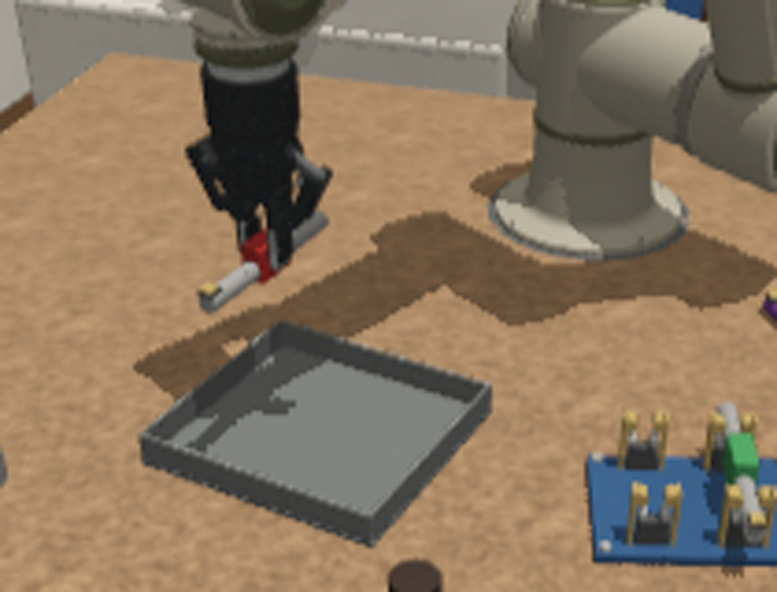

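```bash
python3 - <<'E'
from h import *
c,Rm,p,T=wrist_setup()
Q=wray(c,Rm,p,T,[179,414,395,192],[77,86,275,278],34)[:,:2]
print(Q.round(1),"ctr",Q.mean(0),[np.linalg.norm(Q[i]-Q[(i+1)%4]).round(1) for i in range(4)])
e=Q[1]-Q[0];print(np.degrees(np.arctan2(e[1],e[0])))
print(Rm.T[:2,:2]@(Q.mean(0)-p[:2]))
E
```

```text
[[ 387.2 -242.6]
 [ 439.2  -15.2]
 [ 650.6  -57.5]
 [ 595.1 -289.2]] ctr [ 518.0020354  -151.15555757] [np.float64(233.3), np.float64(215.6), np.float64(238.2), np.float64(213.1)]
77.11695595065349
[ 1.19740958 46.53489186]
```

The tray is centred within 1–2 mm (213–238 mm sides at rim height, yaw 77°). The bar should touch down at a TCP z of about −11. Lower it.

Call:
carry_out --plan '[[10, [0, 0, 20], [0, 0, 0]], [10, [0, 0, 30], [0, 0, 0]], [10, [0, 0, 30], [0, 0, 0]], [10, [0, 0, 30], [0, 0, 0]], [10, [0, 0, 20], [0, 0, 0]], [10, [0, 0, 12], [0, 0, 0]], [10, [0, 0, 6], [0, 0, 0]], [10, [0, 0, 2], [0, 0, 0]], [10, [0, 0, 0], [0, 0, 0]], [10, [0, 0, 0], [0, 0, 0]]]'

```text
time_s: 9.53
eef_pos: [509.6, -197.3, -1.0]
ee_rot: [0.001, 0.113, 0.994, -0.0]
force: [0.8, -0.1, -4.1]
grip_width: 0.241
```

Call:
carry_out --plan '[[10, [0, 0, 3], [0, 0, 0]], [10, [0, 0, 2], [0, 0, 0]], [10, [0, 0, 2], [0, 0, 0]], [10, [0, 0, 1], [0, 0, 0]], [10, [0, 0, 0], [0, 0, 0]]]'

```text
time_s: 9.95
eef_pos: [508.9, -196.9, -10.1]
ee_rot: [-0.0, 0.113, 0.994, 0.0]
force: [-0.3, 0.2, -4.2]
grip_width: 0.241
```

Call:
carry_out --plan '[[10, [0, 0, 1], [0, 0, 0]], [10, [0, 0, 1], [0, 0, 0]], [10, [0, 0, 0], [0, 0, 0]]]'

```text
time_s: 10.2
eef_pos: [509.1, -197.0, -11.1]
ee_rot: [0.0, 0.113, 0.994, -0.0]
force: [-3.4, 1.6, 5.2]
grip_width: 0.244
```

Contact at z=−11.1, as predicted (force swung to +5 N). Release and rise.

Call:
carry_out --plan '[[26, [0, 0, 0], [0, 0, 0]], [34, [0, 0, 0], [0, 0, 0]], [42, [0, 0, 0], [0, 0, 0]], [42, [0, 0, 0], [0, 0, 0]], [42, [0, 0, -10], [0, 0, 0]], [42, [0, 0, -25], [0, 0, 0]], [42, [0, 0, -30], [0, 0, 0]], [42, [0, 0, -30], [0, 0, 0]], [42, [0, 0, -30], [0, 0, 0]], [42, [0, 0, -30], [0, 0, 0]], [42, [0, 0, -30], [0, 0, 0]], [42, [0, 0, 0], [0, 0, 0]]]'

```text
time_s: 11.2
eef_pos: [511.0, -198.1, 179.8]
ee_rot: [0.005, 0.113, 0.994, -0.002]
force: [0.0, -0.9, 0.3]
grip_width: 0.491
```

```bash
cat > chk.py <<'E'
import sys
from h import *
print(ctrl.sense()["eef_pos"])
for n in("scene","side"):
    c=ctrl.capture(n);P=pts(c);h=cv2.cvtColor(c["color"],cv2.COLOR_BGR2HSV);H,S,V=[h[...,i] for i in range(3)]
    for nm,m in(("red",((H<6)|(H>174))&(S>140)&(V>60)),("green",(H>45)&(H<80)&(S>120)&(V>60))):
        m=m&(P[...,0]>350)&(P[...,0]<700)&(abs(P[...,1])<400)&(P[...,2]>-10)&(P[...,2]<250)
        k,l,st,ce=cv2.connectedComponentsWithStats(m.astype(np.uint8))
        for i in range(1,k):
            if st[i,4]>=25: Q=P[l==i];print(n,nm,ce[i].round(),np.median(Q,0).round(1),"ztop",np.percentile(Q[:,2],95).round(1))
    cv2.imwrite(f"pics/{n}{sys.argv[1]}.png",c["color"])
E
python3 chk.py 5
```

```text
[ 511.03733748 -198.12656259  179.83480946]
scene red [196. 188.] [ 515.2 -190.1   32.2] ztop 39.7
scene red [344. 204.] [522.9 297.9  71.7] ztop 75.3
scene green [320. 203.] [542.5 224.3  72.6] ztop 75.6
side red [203. 145.] [513.  289.3  63.9] ztop 72.4
side red [281. 267.] [ 505.8 -205.1   32.7] ztop 37.4
side green [217. 156.] [529.8 215.9  64.6] ztop 72.7
```

```bash
python3 w.py pics/w6.png 38
```

```text
tool y dir deg 77.01347541319389 [ 509.28155371 -197.0665358   174.43118517]
red [256. 179.] 785 [ 506.6 -196.3] [20.2 42.1] 77.0 tool [  3.2   0.3 136.4]
```

View pics/scene5.png

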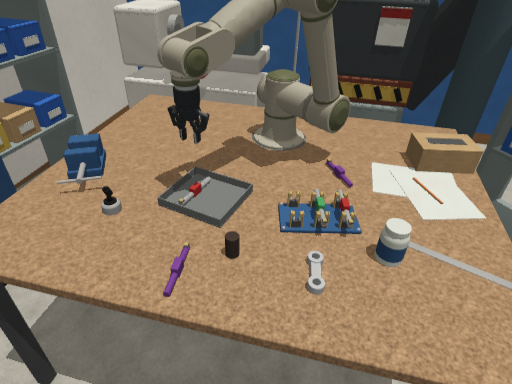

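View pics/w6.png

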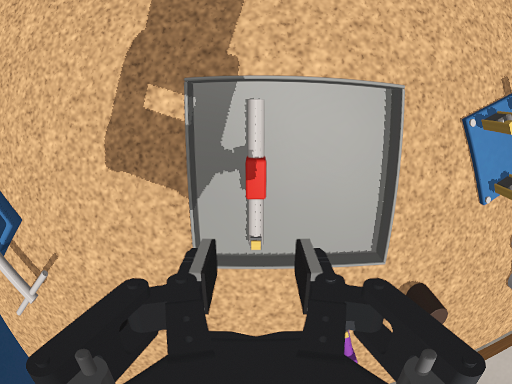

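First bar lies flat in the tray: scene (196,188), wrist (256,179), block top ≈38 mm. The others are unmoved. Next, over to the second red bar at about (513,299).

Call:
carry_out --plan '[[48, [4, 18.6, 0], [0, 0, 0]], [48, [8.3, 37.2, 0], [0, 0, 0]], [48, [8.3, 37.2, 0], [0, 0, 0]], [48, [8.3, 37.2, 0], [0, 0, 0]], [48, [8.3, 37.2, 0], [0, 0, 0]], [48, [8.3, 37.2, 0], [0, 0, 0]], [48, [8.3, 37.2, 0], [0, 0, 0]], [48, [8.3, 37.2, 0], [0, 0, 0]], [48, [8.3, 37.2, 0], [0, 0, 0]], [48, [8.3, 37.2, 0], [0, 0, 0]], [48, [8.3, 37.2, 0], [0, 0, 0]], [48, [8.3, 37.2, 0], [0, 0, 0]], [48, [8.3, 37.2, 0], [0, 0, 0]], [48, [4.1, 18.6, 0], [0, 0, 0]], [48, [0, 0, 0], [0, 0, -1.1]], [48, [0, 0, 0], [0, 0, -1.1]], [48, [0, 0, 0], [0, 0, -1.1]], [48, [0, 0, 0], [0, 0, -1.1]], [48, [0, 0, 30], [0, 0, 0]], [48, [0, 0, 0], [0, 0, 0]]]'

```text
time_s: 13.02
eef_pos: [510.2, 297.5, 137.6]
ee_rot: [-0.005, -0.117, 0.993, -0.001]
force: [-0.7, 1.0, -1.6]
grip_width: 0.559
```

Call:
carry_out --plan '[[48, [0, 0, 0], [0, 0, 0]], [48, [0, 0, 0], [0, 0, 0]]]'

```text
time_s: 13.18
eef_pos: [512.8, 298.5, 143.4]
ee_rot: [-0.0, -0.116, 0.993, -0.0]
force: [0.1, 0.2, 0.4]
grip_width: 0.57
```

```bash
python3 w.py pics/w7.png 74
```

```text
tool y dir deg 103.37047589642775 [512.81103895 298.47634375 143.42593412]
red [257. 206.] 879 [516.2 301.1] [33.6 20.5] 13.3 tool [-3.9  1.8 69.4]
green [169. 199.] 1050 [528.2 227.1] [42.1 21.4] 13.9 tool [  1.5 -73.   69.4]
```

View pics/w7.png

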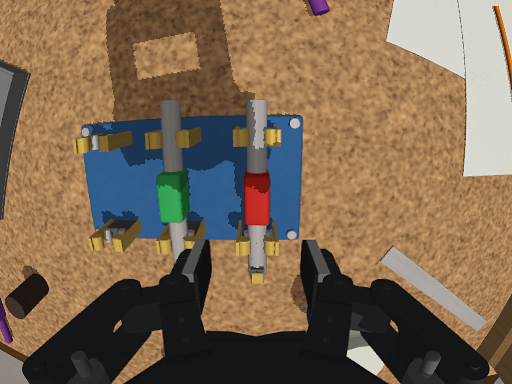

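The bar is at (257,200), needing about +1.6 mm in y. The jar is close by, so I'll check its distance first.

```bash
python3 - <<'E'
from h import *
import pickle
for n,b in(("scene",(370,210,420,270)),("side",(208,90,242,140))):
    c=pickle.load(open(n+"0.pkl","rb"));P=pts(c)[b[1]:b[3],b[0]:b[2]].reshape(-1,3)
    Q=P[(P[:,2]>100)&(P[:,2]<125)];print(n,len(Q),Q[:,:2].mean(0),Q.min(0),Q.max(0))
E
```

```text
scene 446 [654.96116753 431.52210444] [615.65677046 401.35653857 100.30460428] [679.91969791 464.94375248 123.74856927]
side 216 [644.19979821 422.0801337 ] [613.92215213 396.63298026 100.0245343 ] [677.25693178 463.69427754 120.71238727]
```

The jar is centred at about (647,432), roughly 190 mm from the grasp, so it's clear. Descend.

Call:
carry_out --plan '[[48, [0, 1.6, 20], [0, 0, 0]], [48, [0, 0, 30], [0, 0, 0]], [48, [0, 0, 30], [0, 0, 0]], [48, [0, 0, 25], [0, 0, 0]], [48, [0, 0, 12], [0, 0, 0]], [48, [0, 0, 5], [0, 0, 0]], [48, [0, 0, 0], [0, 0, 0]], [10, [0, 0, 0], [0, 0, 0]], [10, [0, 0, 0], [0, 0, 0]], [10, [0, 0, 0], [0, 0, 0]], [10, [0, 0, 0], [0, 0, 0]], [10, [0, 0, 0], [0, 0, 0]], [10, [0, 0, 0], [0, 0, 0]]]' --grip_force 80

```text
time_s: 14.32
eef_pos: [513.7, 299.9, 23.0]
ee_rot: [0.002, -0.117, 0.993, -0.0]
force: [-0.8, -4.1, 6.6]
grip_width: 0.239
```

Gripped (same 20.5 mm). Pull.

Call:
carry_out --plan '[[10, [0, 0, -5], [0, 0, 0]], [10, [0, 0, -5], [0, 0, 0]], [10, [0, 0, -5], [0, 0, 0]], [10, [0, 0, -5], [0, 0, 0]], [10, [0, 0, -5], [0, 0, 0]], [10, [0, 0, -8], [0, 0, 0]], [10, [0, 0, -12], [0, 0, 0]], [10, [0, 0, -20], [0, 0, 0]], [10, [0, 0, -20], [0, 0, 0]], [10, [0, 0, -20], [0, 0, 0]], [10, [0, 0, -20], [0, 0, 0]], [10, [0, 0, 0], [0, 0, 0]], [10, [0, 0, 0], [0, 0, 0]]]'

```text
time_s: 15.4
eef_pos: [512.7, 300.3, 147.1]
ee_rot: [0.001, -0.117, 0.993, 0.0]
force: [0.4, 0.9, -3.9]
grip_width: 0.241
```

```bash
python3 chk.py 6;python3 - <<'E'
import cv2
a=cv2.imread("pics/side6.png");cv2.imwrite("pics/side6c.png",cv2.resize(a[50:200,140:310],None,fx=4,fy=4))
E
```

```text
[512.72715133 300.25574658 147.08176521]
scene red [353. 171.] [530.7 300.8 195.4] ztop 198.7
scene red [196. 188.] [ 516.4 -189.3   31.7] ztop 39.2
scene green [320. 203.] [541.3 224.8  72.5] ztop 75.5
side red [195. 110.] [497.7 287.  186.7] ztop 195.1
side red [281. 267.] [ 506.1 -205.    32.5] ztop 37.4
side green [216. 154.] [522.7 219.9  70.2] ztop 73.5
```

View pics/side6c.png

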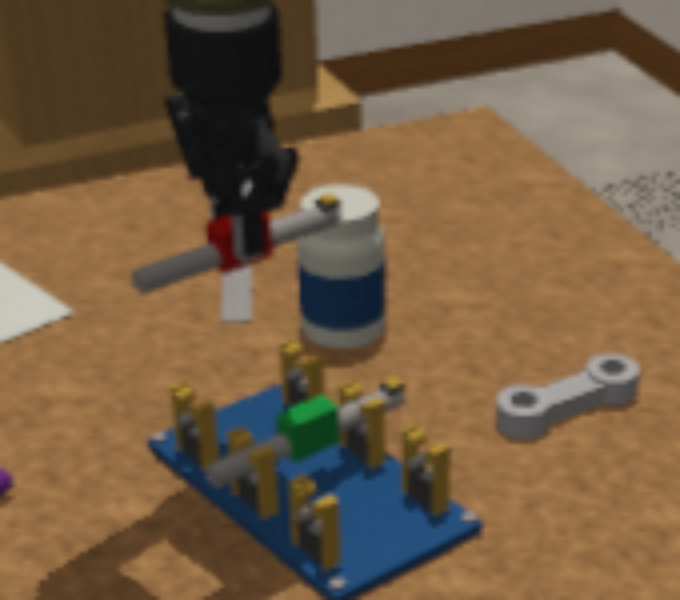

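Second bar is out and level, and green is still clipped. To tray y=+45, world about (528.6,−107.7).

Call:
carry_out --plan '[[10, [3.1, -15.4, 0], [0, 0, 0]], [10, [6.1, -30.8, 0], [0, 0, 0]], [10, [6.1, -30.8, 0], [0, 0, 0]], [10, [6.1, -30.8, 0], [0, 0, 0]], [10, [6.1, -30.8, 0], [0, 0, 0]], [10, [6.1, -30.8, 0], [0, 0, 0]], [10, [6.1, -30.8, 0], [0, 0, 0]], [10, [6.1, -30.8, 0], [0, 0, 0]], [10, [6.1, -30.8, 0], [0, 0, 0]], [10, [6.1, -30.8, 0], [0, 0, 0]], [10, [6.1, -30.8, 0], [0, 0, 0]], [10, [6.1, -30.8, 0], [0, 0, 0]], [10, [6.1, -30.8, 0], [0, 0, 0]], [10, [3.1, -15.4, 0], [0, 0, 0]], [10, [0, 0, 0], [0, 0, 1.1]], [10, [0, 0, 0], [0, 0, 1.1]], [10, [0, 0, 0], [0, 0, 1.1]], [10, [0, 0, 0], [0, 0, 1.1]], [10, [0, 0, 0], [0, 0, 0]], [10, [0, 0, 0], [0, 0, 0]]]'

```text
time_s: 17.17
eef_pos: [527.6, -107.7, 145.1]
ee_rot: [-0.001, 0.111, 0.994, 0.0]
force: [-0.5, 0.3, -4.1]
grip_width: 0.246
```

```bash
python3 w.py pics/w8.png 38
```

```text
tool y dir deg 77.20102530075353 [ 527.59982262 -107.65037949  145.11148587]
red [164. 188.] 815 [ 506.8 -195.3] [20.7 42.1] 77.3 tool [  0.7 -90.1 107.1]
red [255. 273.] 3437 [ 622.9 -129.2] [ 49.2 100.3] 77.5 tool [-97.9  -0.  106.9]
```

View pics/w8.png

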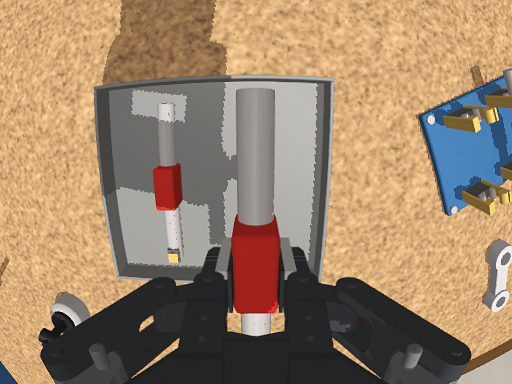

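Held bar at (255,270), parallel to the first one at (167,187) and 90 mm away. Lower; contact expected at a TCP z of about −13.

Call:
carry_out --plan '[[10, [0, 0, 20], [0, 0, 0]], [10, [0, 0, 30], [0, 0, 0]], [10, [0, 0, 30], [0, 0, 0]], [10, [0, 0, 30], [0, 0, 0]], [10, [0, 0, 20], [0, 0, 0]], [10, [0, 0, 12], [0, 0, 0]], [10, [0, 0, 6], [0, 0, 0]], [10, [0, 0, 3], [0, 0, 0]], [10, [0, 0, 2], [0, 0, 0]], [10, [0, 0, 1], [0, 0, 0]], [10, [0, 0, 1], [0, 0, 0]], [10, [0, 0, 0], [0, 0, 0]], [10, [0, 0, 0], [0, 0, 0]]]'

```text
time_s: 18.3
eef_pos: [528.3, -108.0, -8.4]
ee_rot: [0.0, 0.113, 0.994, -0.0]
force: [0.5, 0.7, -3.1]
grip_width: 0.239
```

Call:
carry_out --plan '[[10, [0, 0, 1.5], [0, 0, 0]], [10, [0, 0, 1], [0, 0, 0]], [10, [0, 0, 1], [0, 0, 0]], [10, [0, 0, 0], [0, 0, 0]], [10, [0, 0, 0], [0, 0, 0]]]'

```text
time_s: 18.72
eef_pos: [528.0, -107.9, -12.5]
ee_rot: [-0.0, 0.113, 0.994, 0.0]
force: [0.6, 0.1, -3.2]
grip_width: 0.242
```

Call:
carry_out --plan '[[10, [0, 0, 1], [0, 0, 0]], [10, [0, 0, 0.5], [0, 0, 0]], [10, [0, 0, 0], [0, 0, 0]]]'

```text
time_s: 18.97
eef_pos: [528.1, -107.9, -12.7]
ee_rot: [0.0, 0.113, 0.994, -0.0]
force: [-6.6, 1.6, 10.9]
grip_width: 0.243
```

Contact at −12.7 (force swung to +11 N). Release and rise.

Call:
carry_out --plan '[[26, [0, 0, 0], [0, 0, 0]], [34, [0, 0, 0], [0, 0, 0]], [42, [0, 0, 0], [0, 0, 0]], [42, [0, 0, 0], [0, 0, 0]], [42, [0, 0, -10], [0, 0, 0]], [42, [0, 0, -25], [0, 0, 0]], [42, [0, 0, -30], [0, 0, 0]], [42, [0, 0, -30], [0, 0, 0]], [42, [0, 0, -30], [0, 0, 0]], [42, [0, 0, -30], [0, 0, 0]], [42, [0, 0, -30], [0, 0, 0]], [42, [0, 0, 0], [0, 0, 0]], [42, [0, 0, 0], [0, 0, 0]]]'

```text
time_s: 20.05
eef_pos: [528.6, -108.1, 173.0]
ee_rot: [0.002, 0.113, 0.994, -0.001]
force: [-0.1, 0.5, -1.4]
grip_width: 0.492
```

```bash
python3 chk.py 7; python3 w.py pics/w9.png 38
```

```text
[ 528.56547598 -108.0637903   173.01982576]
scene red [196. 188.] [ 515.1 -190.1   32.2] ztop 38.4
scene red [218. 196.] [ 536.1 -101.1   32.8] ztop 38.2
scene green [320. 203.] [541.1 224.3  71.7] ztop 75.5
side red [270. 239.] [ 526.3 -116.6   31. ] ztop 37.2
side red [281. 267.] [ 505.6 -205.3   32.5] ztop 37.6
side green [217. 156.] [529.6 215.2  64.7] ztop 73.6
tool y dir deg 77.00687826756648 [ 527.57002311 -107.64688718  170.52762132]
red [255. 182.] 805 [ 527.1 -107.8] [20.8 42.8] 77.4 tool [  0.3  -0.3 132.5]
red [171. 183.] 697 [ 507.2 -195.8] [20.5 42.1] 76.7 tool [ -0.2 -90.5 132.5]
```

View pics/w9.png

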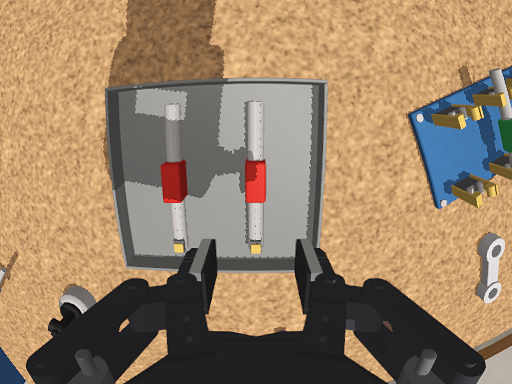

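View pics/side7.png

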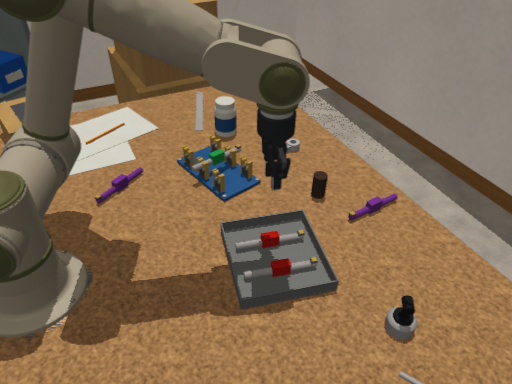

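Both red bars lie flat in the tray: wrist (171,183) and (255,182), block tops ≈38 mm. Green is still clipped at (217,156) in the side view, and the bystanders are where they were. Handing in.

```bash
python3 -c "
from rig import ctrl
print(ctrl.finish_job())"
```

```text
the job is handed in; nothing more can be done
None
```

Both red bars are out of the strip and lying flat on the tray floor, and I've handed the job in. It took about 20 s of the 72 s, and no verdict is reported. I put the first one down and let it go before pulling the second.

**Last checks:**
- **Red bars:** the block tops measure 37–38 mm above the bench, which is right for bars standing on their blocks. They lie 90 mm apart and parallel to the tray's x axis. Each was set down on contact with the floor before I let go.
- **Green bar:** it is still clipped at the pixel where it started in the scene and side views.
- **Bystanders:** by eye, none has moved in the pictures; I didn't measure their positions again.
- **Robot:** the gripper is open and touching nothing, with its tips roughly 200 mm up.

**What disagreed:**
- **Finger length:** the true fingertips sit about 25 mm behind the reported TCP. On the first try the fingers therefore closed on top of the red block, with a force of about 8 N. The 10 mm opening gave it away. I opened, measured the tips in free air and regrasped 25 mm deeper; no bar moved because of it.
- **Side camera heights:** they read about 2 mm low, which is within the stated calibration.

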